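Stand the slumped solvent can up against the riser panel

ROBOT

A 6-joint arm with a two-finger parallel gripper is mounted at the origin on the work surface. World frame = base frame: x ahead of the robot, y to its left, z up, the work surface at z = 0. Lengths are in m, angles in degrees, forces in N, time in s.
With the tool pointing down it reaches from about 0.325 to 0.775 m from the base axis. Payload 5.5 kg.
Tool frame: the origin (TCP) lies at the centre of the arm's flange, where the gripper is bolted on; the fingertips stand 182 mm ahead of it and the grasp point (between the pads) lies 163 mm ahead of it; z points along the fingers, y is the direction in which the jaws open and shut (so a half turn about z gives the same grasp; the last joint's range is limited). The gripper opens to 88 mm and grips with 3 to 60 N. Pads are 20 mm wide; open, the fingers measure 115 mm over their backs; the gripper's body (75 mm by 178 mm) begins 61 mm behind the grasp point.
Start: joints at [66.996, 5.22, 70.514, -0, 104.267, -3.249], TCP at [0.203, 0.565, 0.405] pointing down, gripper open.
Joint ranges: [-164.24, 164.24], [-49.07, 125.15], [9.68, 141.18], [-86.29, 266.29], [3.28, 154.24], [-151.56, 151.56]. Speed limits (degrees/s): [147.25, 147.25, 172.46, 180, 180, 180].

INTERFACE

Orientations are given as [roll, pitch, yaw] about the fixed x, y, z axes, in that order (R = Rz(yaw) Ry(pitch) Rx(roll)).
In Python, from station import r gives the robot as it stands. The module is installed in compiled form; this text tells all that it offers. Calls block until the motion is done:
- r.reach(position, orientation): joint-space move of the TCP to a pose.
- r.servo_line(position, rotation=None, speed=0.15): straight line of the TCP; rotation=None keeps the orientation; speed is the mean speed in m/s.
- r.move_joints(angles): joint-space move.
- r.let_go() and r.grab(squeeze=None): open the fingers fully, or close them until they stop; squeeze is the grip in N (None keeps the last).
- r.wait(seconds).
- r.inverse_kinematics(position, orientation): joint angles nearest the present ones, or None.
- r.sense(): the state.
- r.snapshot(name): name is "scene" or "top" or "wrist"; returns a dict with "frame" (384x512x3 uint8, red, green, blue), "fx", "fy", "cx", "cy" (pixels), "R" (3x3) and "t" (3): a world point X has camera coordinates R X + t. Camera axes: x right, y down, z forward; pixel columns grow to the right and rows downward; lengths in m; the calibration is good to about 2 mm. A picture is of the moment at which its call begins. There is no depth.
A pose or a line that the arm cannot do raises r.IKError and nothing moves.
- r.hand_in(): hands the job in, once; it reports no verdict.
The state is a dict: "clock": time; "joints": joint angles; "joint_vel": joint speeds; "joint_torque": joint torques, N m; "tcp_pos": TCP position; "orientation": TCP orientation; "contact_force": force on the tool from outside, world axes, zero at the start; "torque": the same for the moment, N m; "opening": finger opening in m.
Only numpy, scipy, OpenCV 4.12 (cv2) and the standard library are available. Lean on these libraries where they do the work, as an engineer would, in place of code of your own. Each camera call takes 0.05 s, during which the arm holds its last target.

TASK

The rectangular can in the bay under the riser shelf has toppled and slumped with its top end against the upright panel. Push its foot in so that its top slides up the panel until the can stands upright, then leave it standing straight with its broad back close against the panel. Leave the jar, the lamp housing and the parts tray where they are.

Things in the scene. Friction and masses are not known exactly. Their poses are not given: they have to be found in the camera images.
- rack: Fixed over-bench riser: upright smooth grey panel, 420 mm long (x), 217 mm high, with a white shelf on top. Origin: on the bench at the foot of the panel's working face, mid-length. The face is the plane y = 0 and looks to -y; the bay is at y below 0, open in front and at both ends. z is up.
- shelf_edge (a point): Middle of the lower front edge of the riser's shelf, which overhangs the bay: 85 mm in front of the panel face, 217 mm above the bench. The shelf is 18 mm thick, 420 mm long, with cardboard boxes up to 60 mm high on it.
- can: Closed rectangular solvent can, bare metal with a paper band: 90 mm wide (x), 62 deep (y), 170 tall (z), plus a central screw cap 28 mm across, 12 high; 0.3 to 0.5 kg, balanced at mid-height. Origin: centre of the underside; z points out through the cap. At the start z leans 42 degrees towards the panel, x lies along the panel, and the underside faces out of the bay.
- can_top (a point): Middle of the top edge of the can's +y broad face (can frame: y 31, z 170 mm). At the start this edge rests on the panel. It slides easily up it (friction about 0.3; can on bench about 0.6).
- can_foot (a point): Middle of the bottom edge of the can's +y broad face (can frame: y 31, z 0): the edge that stands on the bench, at the start about 114 mm from the panel. The can rocks upright about it by itself once it leans less than about 20 degrees, and then still stands some way off the panel.
- can_heel (a point): Middle of the can's other long bottom edge (can frame: y -31, z 0): at the start raised about 41 mm and about 160 mm from the panel; on the bench once the can stands. Push the underside low, 15 to 30 mm above the bench (a higher push may lift the foot or jam): it takes up to about 15 N.
- jar: Bystander: white round jar, 68 mm across, 100 mm tall, standing in the bay at the end of the panel nearer the robot. Origin: centre of its underside.
- tray: Bystander: grey open parts tray, 160 x 120 x 35 mm, with frosted lamp discs in it, on the bench in front of the bay. Origin: centre of its underside.
- housing: Bystander: white plastic lamp housing, 60 mm across at its foot, 62 mm tall, standing on the bench, beyond and to the right of the bay. Origin: centre of its underside. Farther to the right (world x 0.57 to 0.88, y below -0.28 m) a fixed white foam block with lamp heads, 80 mm high, is set on the bench.
Things that resemble listed ones, but are neither listed nor needed, are in the scene too. Several things have the shape of the can; the one meant has the colours described above.

How it is judged:
By the outcome, as a careful person would: the job done as asked, in the order asked, and still so for the second after the job is handed in, with the robot touching nothing.
It also fails if it takes over 32 s, if anything falls off the work surface, if the arm or the gripper's body presses on something with over 40 N, if the wrist force passes 120 N, or if a joint passes its speed limit or range.

## Working session

There is one attempt and no reset: what is moved stays moved. The work goes in short steps, each a Python script; the robot and the scene stay as the last script left them, time stands still between calls to the robot, and variables do not carry over. Pictures are saved under pics/ and viewed, and the job is handed in when it is done.

```bash
mkdir -p pics; python3 - <<'E'
from station import r
import cv2,pickle
for n in ("scene","top","wrist"):
    s=r.snapshot(n); cv2.imwrite(f"pics/{n}0.png",s["frame"][:,:,::-1]); pickle.dump(s,open(f"{n}0.pkl","wb"))
    print(n,s["fx"],s["cx"],s["cy"],(-s["R"].T@s["t"]).round(3),s["R"].round(2).tolist())
print(r.sense())
E
```

```text
scene 467.79174314869874 250.4372254973813 196.07997474623872 [ 1.11  -0.748  0.878] [[0.77, 0.64, -0.0], [0.4, -0.49, -0.78], [-0.5, 0.59, -0.63]]
top 423.8551760673806 252.2551798455022 192.35193628473053 [ 0.485 -0.043  1.389] [[-0.03, -1.0, 0.01], [-1.0, 0.03, -0.07], [0.07, -0.01, -1.0]]
wrist 315.8576291924721 256.37159186061416 191.32659309553142 [0.123 0.593 0.384] [[0.34, 0.94, -0.0], [0.9, -0.32, 0.3], [0.29, -0.1, -0.95]]
{'clock': 0.15, 'joints': array([ 6.69949972e+01,  5.25388934e+00,  7.05665221e+01, -1.64829101e-03,
        1.04267405e+02, -3.24846903e+00]), 'joint_vel': array([ 0.06827363, -0.12303031, -0.18788699,  0.0529679 ,  0.04427666,
        0.09032951]), 'joint_torque': array([ 1.09185770e-03, -4.47043884e+01, -4.06908560e+01,  6.98393444e-02,
        2.74136552e-02, -1.46787493e-04]), 'tcp_pos': array([0.20283683, 0.56472416, 0.40375436]), 'orientation': array([-1.79912234e+02, -3.38069234e-03,  1.60243059e+02]), 'contact_force': array([-0.57580833,  0.26490687, -0.36920818]), 'torque': array([-0.00954033, -0.02184805,  0.01790477]), 'opening': 0.08805854222391889}
```

View pics/scene0.png

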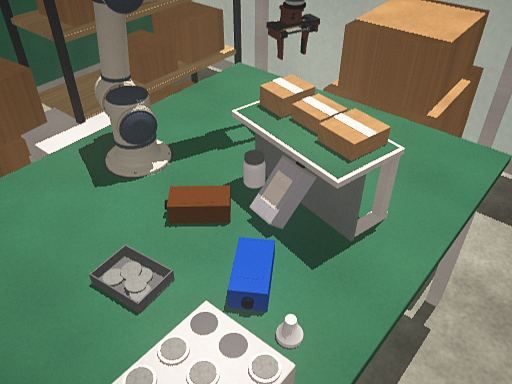

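View pics/top0.png

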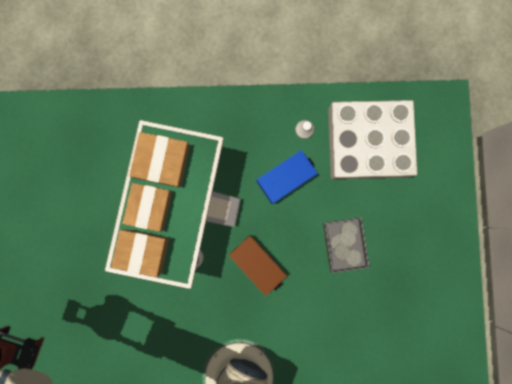

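View pics/wrist0.png

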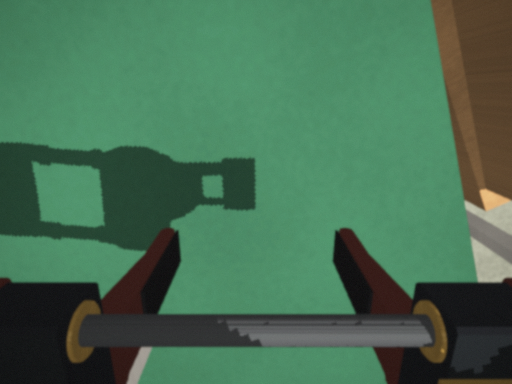

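```bash
cat > h.py <<'E'
import numpy as np,pickle,cv2
def ray(s,u,v,z):
    d=s["R"].T@np.array([(u-s["cx"])/s["fx"],(v-s["cy"])/s["fy"],1]); c=-s["R"].T@s["t"]
    return c+d*(z-c[2])/d[2]
def rayd(s,u,v):
    d=s["R"].T@np.array([(u-s["cx"])/s["fx"],(v-s["cy"])/s["fy"],1]); return -s["R"].T@s["t"],d/np.linalg.norm(d)
def proj(s,X):
    c=s["R"]@np.array(X)+s["t"]; return np.array([s["fx"]*c[0]/c[2]+s["cx"],s["fy"]*c[1]/c[2]+s["cy"]])
E
python3 - <<'E'
from h import *
s=pickle.load(open("top0.pkl","rb"));f=s["frame"][:,:,::-1]
cv2.imwrite("pics/topc.png",cv2.resize(f[110:300,95:265],None,fx=3.1,fy=3.1,interpolation=cv2.INTER_CUBIC))
s=pickle.load(open("scene0.pkl","rb"));f=s["frame"][:,:,::-1]
cv2.imwrite("pics/scenec.png",cv2.resize(f[90:245,215:415],None,fx=3.8,fy=3.8,interpolation=cv2.INTER_CUBIC))
E
```

```text
(no output)
```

View pics/topc.png

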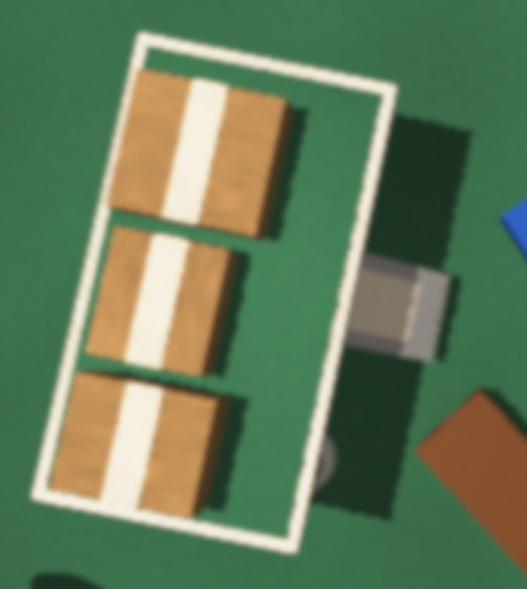

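View pics/scenec.png

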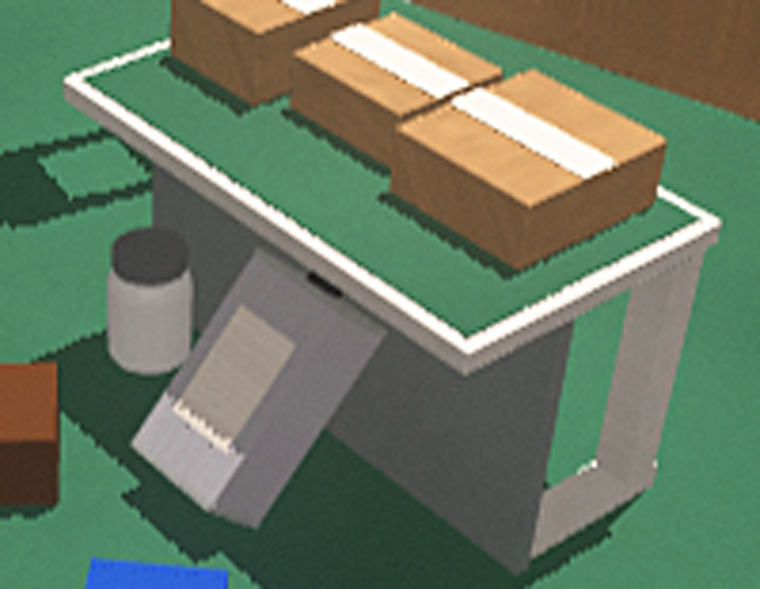

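```bash
python3 - <<'E'
from h import *
t=pickle.load(open("top0.pkl","rb"));s=pickle.load(open("scene0.pkl","rb"))
T=lambda x,y,z:ray(t,x/3.1+95,y/3.1+110,z)
S=lambda x,y,z:ray(s,x/3.8+215,y/3.8+90,z)
fr=T(397,88,.235);fl=T(297,552,.235);br=T(140,33,.235);bl=T(31,497,.235)
print("front",fr,fl,np.linalg.norm(fr-fl),"br,bl",br,bl,np.linalg.norm(fr-br))
print("scene front r,l, br",S(467,350,.235),S(66,80,.235),S(720,220,.235),"panel foot r",S(526,573,0))
print("heel top",T(450,277,.041),T(436,362,.041)," scene",S(132,444,.041),S(211,511,.041),"foot r",S(258,528,0))
print("jar",T(325,470,.1), S(148,365,0))
d=fr-fl;print("ang",np.degrees(np.arctan2(d[1],d[0])));d=br-bl;print(np.degrees(np.arctan2(d[1],d[0])))
d=S(467,350,.235)-S(66,80,.235);print(np.degrees(np.arctan2(d[1],d[0])))
for n,c in dict(housing=(305,129),blue1=(257,182),red=(232,252),red2=(268,293),tray1=(325,223),tray2=(330,271),blue2=(276,203),blue3=(318,172)).items(): print(n,ray(t,*c,.05))
E
```

```text
front [0.71943286 0.01864809 0.235     ] [0.31557906 0.11464812 0.235     ] 0.41510709480178626 br,bl [0.77496216 0.24577317 0.235     ] [0.3694782 0.3437276 0.235    ] 0.23381468489191326
scene front r,l, br [0.72259135 0.02153668 0.235     ] [0.32103861 0.11609761 0.235     ] [0.77647175 0.24708592 0.235     ] panel foot r [0.74829485 0.10818348 0.        ]
heel top [ 0.56103762 -0.0206922   0.041     ] [ 0.4744525  -0.00408559  0.041     ]  scene [0.47741905 0.00303648 0.041     ] [ 0.56567416 -0.01716428  0.041     ] foot r [ 5.76218540e-01  2.59038528e-02 -1.11022302e-16]
jar [0.37350339 0.10457376 0.1       ] [0.39367736 0.12319043 0.        ]
ang -13.371599869596793
-13.580981083905513
-13.251055407993729
housing [ 0.78055616 -0.23460491  0.05      ]
blue1 [ 0.61417148 -0.07571034  0.05      ]
red [0.39607131 0.00909389 0.05      ]
red2 [ 0.26607611 -0.09977201  0.05      ]
tray1 [ 0.47831852 -0.28649604  0.05      ]
tray2 [ 0.32807572 -0.29602609  0.05      ]
blue2 [ 0.54581211 -0.13384834  0.05      ]
blue3 [ 0.64078371 -0.27082032  0.05      ]
```

```bash
cat >> h.py <<'E'
yaw=np.radians(-13.4); u=np.array([np.cos(yaw),np.sin(yaw),0]); n=np.array([-np.sin(yaw),np.cos(yaw),0]); O=np.array([.5394,.1504,0])
def rk(p): p=np.array(p)-O; return (np.array([p@u,p@n,p[2]])*1000).round(1)
E
python3 - <<'E'
from h import *
t=pickle.load(open("top0.pkl","rb"));s=pickle.load(open("scene0.pkl","rb"))
for nm,lo,hi in (("blue",(100,120,40),(130,255,255)),("red",(0,120,30),(12,255,255))):
  for cn,c in (("top",t),("scene",s)):
    hsv=cv2.cvtColor(c["frame"],cv2.COLOR_RGB2HSV); m=cv2.inRange(hsv,lo,hi)
    if cn=="scene": m[:150]=0
    cs=cv2.findContours(m,0,2)[0]; k=max(cs,key=cv2.contourArea)
    print(nm,cn,cv2.contourArea(k),cv2.approxPolyDP(k,3,True)[:,0].tolist())
    if cn=="top":
      b=cv2.boxPoints(cv2.minAreaRect(k))
      for z in (.062,.09):
        P=[ray(c,*p,z) for p in b]; print(z,[rk(p).tolist()[:2] for p in P],np.linalg.norm(P[0]-P[1]),np.linalg.norm(P[1]-P[2]))
f=s["frame"][:,:,::-1]
cv2.imwrite("pics/scened.png",cv2.resize(f[160:320,150:310],None,fx=3.7,fy=3.7,interpolation=cv2.INTER_CUBIC))
for p in ((.3,-.2),): pass
print("tray",[rk(ray(t,*p,.035)) for p in ((325,223),(330,271))])
E
```

```text
blue top 1588.5 [[301, 150], [257, 179], [272, 203], [317, 173]]
0.062 [[130.7, -195.8], [257.8, -320.2], [190.7, -387.1], [64.5, -262.7]] 0.17783770234171764 0.09475169081803952
0.09 [[127.8, -195.9], [252.2, -317.7], [186.5, -383.1], [63.0, -261.4]] 0.17408534944625004 0.09275244219578545
blue scene 2625.5 [[239, 236], [227, 290], [228, 305], [242, 308], [240, 301], [247, 296], [254, 300], [251, 309], [266, 311], [274, 240]]
red top 1379.5 [[249, 237], [231, 255], [266, 292], [284, 274]]
0.062 [[-115.3, -165.3], [-47.1, -215.0], [-145.7, -351.5], [-213.1, -301.6]] 0.08435639190236634 0.16835890977344692
0.09 [[-113.0, -166.1], [-46.3, -214.7], [-142.8, -348.4], [-208.7, -299.5]] 0.08257648276477629 0.1648065581953082
red scene 1484.0 [[170, 187], [167, 206], [205, 206], [199, 213], [204, 208], [211, 221], [229, 221], [229, 186]]
tray [array([  42.4, -441.8,   35. ]), array([-103.2, -486.4,   35. ])]
```

View pics/scened.png

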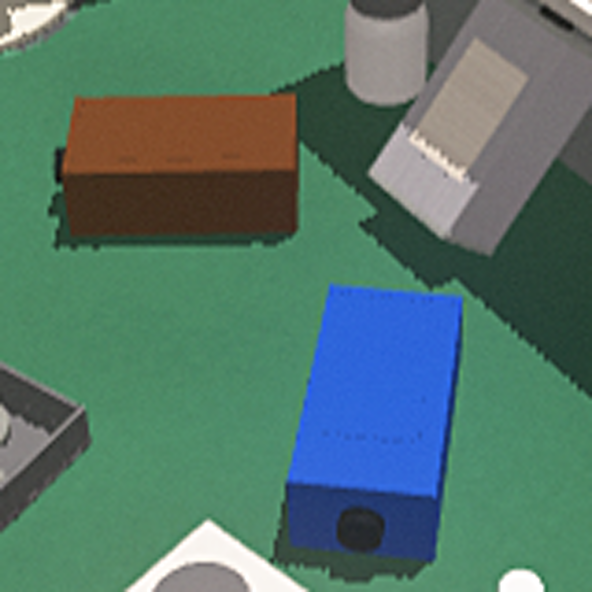

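```bash
cat >> h.py <<'E'
from scipy.spatial.transform import Rotation as Ro
X0=.018
def W(x,y,z): return O+u*x+n*y+np.array([0,0,z])
def pose(e,T,sg,x=X0):   # e elevation deg, T=(y,z) of tip centre in rack frame (m)
    e=np.radians(e); d=n*np.cos(e)-np.array([0,0,np.sin(e)]); y=sg*u; xx=np.cross(y,d)
    R=np.stack([xx,y,d],1); return W(x,*T)-.182*d, Ro.from_matrix(R).as_euler('xyz',degrees=True)
def tip(e,yf,zf,Tz):  # face passes through (yf,zf), tip centre height Tz
    e=np.radians(e); k=(zf-Tz-.01*np.cos(e))/np.sin(e); return (yf-.01*np.sin(e)+k*np.cos(e),Tz)
E
python3 - <<'E'
from h import *
from station import r
for sg in (1,-1):
  for e,T in ((75,(-.2,.25)),(75,tip(75,-.175,.041,.030)),(75,tip(75,-.114,.02,.008)),(60,(-.16,.03)),(60,(-.07,.02)),(55,(-.07,.02))):
    p,o=pose(e,T,sg); q=r.inverse_kinematics(p,o); print(sg,e,np.round(T,3),p.round(3),o.round(1),None if q is None else np.round(q,1))
p=[.2028,.5647,.6]; print(r.inverse_kinematics(p,[180,0,160.24]))
E
```

```text
1 75 [-0.2   0.25] [ 0.5   -0.094  0.426] [180.  -15.   76.6] [-19.4  -8.7  82.6  15.6 107.1  -1.5]
1 75 [-0.182  0.03 ] [ 0.504 -0.077  0.206] [180.  -15.   76.6] [-17.4  -5.7 102.3  15.   84.7  -5.6]
1 75 [-0.121  0.008] [ 0.518 -0.017  0.184] [180.  -15.   76.6] [-10.5  -4.  103.1  15.2  80.5   0.4]
1 60 [-0.16  0.03] [ 0.499 -0.098  0.188] [180.  -30.   76.6] [-24.3  -3.2 103.7  29.5  86.3 -14.6]
1 60 [-0.07  0.02] [ 0.52  -0.01   0.178] [180.  -30.   76.6] [-14.2  -3.1 104.7  30.5  80.4  -6.5]
1 55 [-0.07  0.02] [ 0.516 -0.023  0.169] [180.  -35.   76.6] [-17.1  -2.2 105.6  35.4  81.2 -10.8]
-1 75 [-0.2   0.25] [ 0.5   -0.094  0.426] [-180.    15.  -103.4] None
-1 75 [-0.182  0.03 ] [ 0.504 -0.077  0.206] [-180.    15.  -103.4] None
-1 75 [-0.121  0.008] [ 0.518 -0.017  0.184] [-180.    15.  -103.4] None
-1 60 [-0.16  0.03] [ 0.499 -0.098  0.188] [-180.    30.  -103.4] None
-1 60 [-0.07  0.02] [ 0.52  -0.01   0.178] [-180.    30.  -103.4] None
-1 55 [-0.07  0.02] [ 0.516 -0.023  0.169] [-180.    35.  -103.4] None
[ 6.69968900e+01  1.39084123e+01  4.02509516e+01 -2.54444375e-14
  1.25840636e+02 -3.24310998e+00]
```

```bash
python3 - <<'E'
from h import *
from station import r
r.servo_line([.2028,.5647,.6],speed=.3)
p,o=pose(70,(-.24,.30),1); 
q1=r.inverse_kinematics(p,o); print(np.round(q1,1))
q=np.array(r.sense()["joints"]); 
# intermediate high waypoint: swing base only, partly
m=q.copy(); m[0]=-20; r.move_joints(m)
r.move_joints(q1)
r.grab(10)
p,o=pose(70,tip(70,-.178,.041,.030),1); r.servo_line(p,o,speed=.2)
s=r.sense(); print(s["clock"],s["contact_force"].round(2),s["opening"],s["tcp_pos"]-p)
for k in("wrist","scene"):
    c=r.snapshot(k); cv2.imwrite(f"pics/{k}1.png",c["frame"][:,:,::-1])
E
```

```text
[-27.   -6.7  76.6  21.3 113.5  -5.7]
7.4083 [ 0.07 -0.3  -0.51] 0.0007460230962145634 [ 0.00039485 -0.00026958  0.00132532]
```

View pics/wrist1.png

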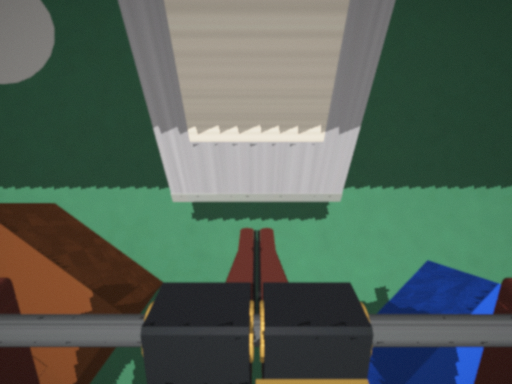

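View pics/scene1.png

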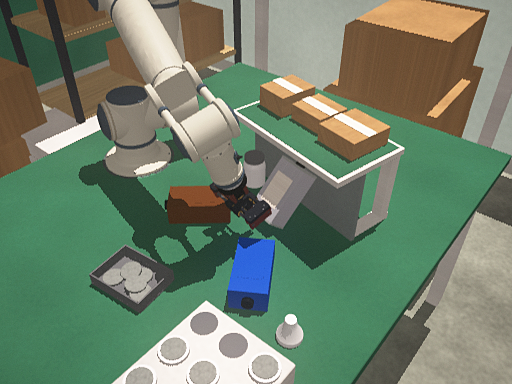

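```bash
cat > push.py <<'E'
from h import *
from station import r
f0=r.sense()["contact_force"]
yf=-.178; hit=False
while yf<-.148:
    yf+=.003
    p,o=pose(70,tip(70,yf,.041,.030),1); r.servo_line(p,o,speed=.06)
    f=r.sense()["contact_force"]-f0
    if -f@n>2: hit=True;break
print("contact",yf,(f@n).round(2),f.round(2),r.sense()["clock"],hit)
off=yf-(-.1598); 
print("off",off)
import sys
if not hit or abs(off)>.012: sys.exit()
for th in np.arange(41,30.9,-1.):
    a=np.radians(th); y=-.170*np.sin(a)-.062*np.cos(a)+off; z=.062*np.sin(a)
    Tz=.030-(42-th)/22*.023
    p,o=pose(70,tip(70,y,z,Tz),1); r.servo_line(p,o,speed=.04)
    s=r.sense(); f=s["contact_force"]-f0
    print(th,round(y,4),"F u,n,z",(f@u).round(1),(f@n).round(1),f[2].round(1),round(s["clock"],2))
    if np.linalg.norm(f)>25: print("STOP");break
for k in("wrist","scene"):
    c=r.snapshot(k); cv2.imwrite(f"pics/{k}2.png",c["frame"][:,:,::-1])
E
python3 push.py
```

```text
contact -0.15999999999999998 -2.1 [-0.3  -2.09  0.82] 9.0083 True
off -0.00019999999999997797
41.0 -0.1585 F u,n,z 0.9 -5.9 1.3 9.26
40.0 -0.157 F u,n,z 0.8 -5.4 0.8 9.51
39.0 -0.1554 F u,n,z 0.3 -4.8 0.2 9.76
38.0 -0.1537 F u,n,z 1.1 -4.4 0.9 10.01
37.0 -0.152 F u,n,z 1.4 -3.5 0.9 10.26
36.0 -0.1503 F u,n,z 0.8 -3.2 0.0 10.51
35.0 -0.1485 F u,n,z 0.0 -3.2 0.9 10.76
34.0 -0.1467 F u,n,z 0.4 -2.6 0.3 11.01
33.0 -0.1448 F u,n,z -0.3 -3.0 -0.9 11.26
32.0 -0.1429 F u,n,z 0.3 -1.0 0.6 11.51
31.0 -0.1409 F u,n,z 0.7 -1.7 0.0 11.76
```

View pics/wrist2.png

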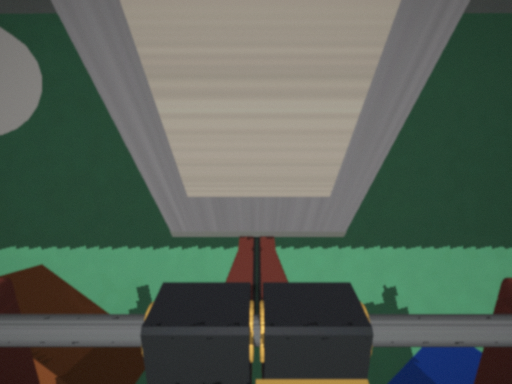

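View pics/scene2.png

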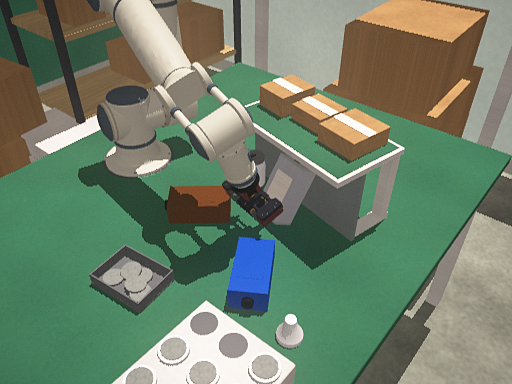

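```bash
cat > push2.py <<'E'
from h import *
from station import r
for th in np.arange(30,15.9,-1.):
    a=np.radians(th); y=-.170*np.sin(a)-.062*np.cos(a); z=.062*np.sin(a)
    Tz=max(.030-(42-th)/22*.023,.007)
    p,o=pose(70,tip(70,y,max(z,.016),Tz),1); r.servo_line(p,o,speed=.04)
    s=r.sense(); f=s["contact_force"]
    print(th,round(y,4),"F u,n,z",(f@u).round(1),(f@n).round(1),f[2].round(1),round(s["clock"],2))
    if np.linalg.norm(f)>20: print("STOP");break
for k in("wrist","scene"):
    c=r.snapshot(k); cv2.imwrite(f"pics/{k}3.png",c["frame"][:,:,::-1])
E
python3 push2.py
```

```text
30.0 -0.1387 F u,n,z 0.7 -2.4 -0.7 12.11
29.0 -0.1366 F u,n,z 0.1 -1.4 -0.2 12.36
28.0 -0.1346 F u,n,z 0.7 -1.2 -0.4 12.61
27.0 -0.1324 F u,n,z 1.5 -2.2 -1.2 12.86
26.0 -0.1302 F u,n,z 0.3 -1.4 -0.6 13.11
25.0 -0.128 F u,n,z 1.1 -1.6 0.7 13.36
24.0 -0.1258 F u,n,z 0.8 0.1 -1.4 13.61
23.0 -0.1235 F u,n,z 0.0 -1.4 0.7 13.86
22.0 -0.1212 F u,n,z 0.0 -0.9 -0.2 14.11
21.0 -0.1188 F u,n,z -0.2 -1.0 -0.9 14.36
20.0 -0.1164 F u,n,z -0.4 -1.2 0.2 14.61
19.0 -0.114 F u,n,z 0.1 -0.5 -1.8 14.86
18.0 -0.1115 F u,n,z -0.2 -1.2 -1.2 15.11
17.0 -0.109 F u,n,z 0.9 -0.9 -1.2 15.36
16.0 -0.1065 F u,n,z 0.3 -0.3 -0.6 15.61
```

View pics/wrist3.png

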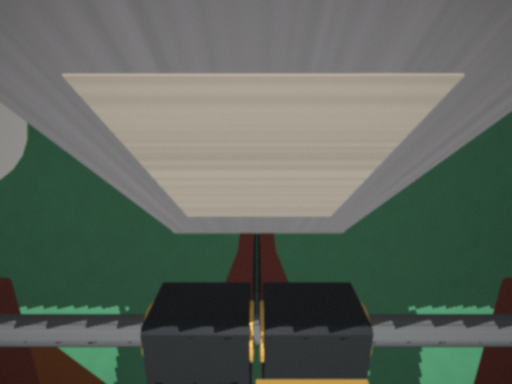

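View pics/scene3.png

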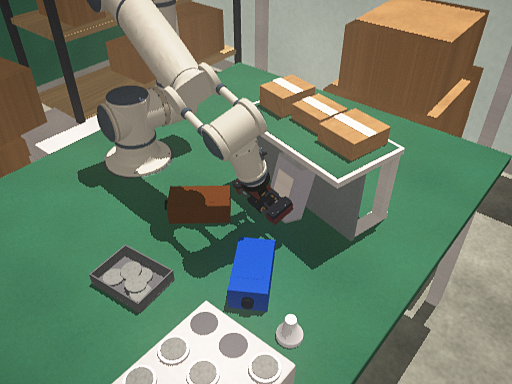

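```bash
cat > push3.py <<'E'
from h import *
from station import r
def go(e,yc,zc,v):  # leading corner at yc,zc
    a=np.radians(e); p,o=pose(e,(yc-.01*np.sin(a),zc-.01*np.cos(a)),1); r.servo_line(p,o,speed=v); return r.sense()
a=np.radians(70)
go(70,-.135,.014,.06)
go(62,-.135,.022,.06)
r.wait(.3); f0=r.sense()["contact_force"]; print(f0.round(2))
c=r.snapshot("scene"); cv2.imwrite("pics/scene4.png",c["frame"][:,:,::-1])
c=r.snapshot("wrist"); cv2.imwrite("pics/wrist4.png",c["frame"][:,:,::-1])
print(r.sense()["clock"])
E
python3 push3.py
```

```text
[-0.06 -0.4   0.13]
17.3083
```

View pics/wrist4.png

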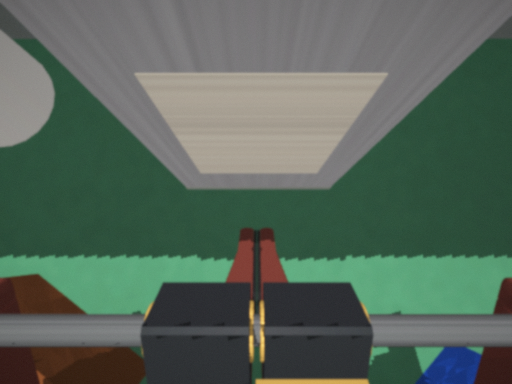

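View pics/scene4.png

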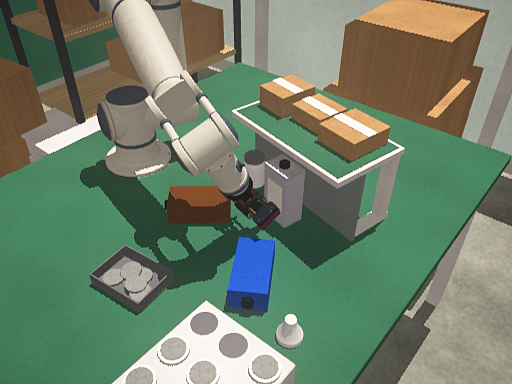

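```bash
cat > push4.py <<'E'
from h import *
from station import r
def go(e,yc,zc,v):
    a=np.radians(e); p,o=pose(e,(yc-.01*np.sin(a),zc-.01*np.cos(a)),1,.019); r.servo_line(p,o,speed=v); return r.sense()
f0=r.sense()["contact_force"]
ys=np.r_[np.arange(-.115,-.0741,.006),np.arange(-.070,-.0525,.0015)]
for y in ys:
    e=np.interp(y,[-.115,-.075],[60,50]); s=go(e,y,.022,.05 if y<-.073 else .02); f=s["contact_force"]-f0
    print(round(y,4),"F u,n,z",(f@u).round(1),(f@n).round(1),f[2].round(1),round(s["clock"],2))
    if -f@n>9: print("wall");break
    if s["clock"]>25: print("time"); break
c=r.snapshot("wrist"); cv2.imwrite("pics/wrist5.png",c["frame"][:,:,::-1])
c=r.snapshot("scene"); cv2.imwrite("pics/scene5.png",c["frame"][:,:,::-1]); pickle.dump(c,open("scene5.pkl","wb"))
E
python3 push4.py
```

```text
-0.115 F u,n,z -1.0 -1.1 -0.7 17.76
-0.109 F u,n,z -0.3 0.7 -0.5 18.01
-0.103 F u,n,z -0.5 -0.4 -0.6 18.26
-0.097 F u,n,z -1.5 -1.4 -1.0 18.51
-0.091 F u,n,z -0.5 -0.6 -1.0 18.76
-0.085 F u,n,z -1.0 -0.7 0.3 19.01
-0.079 F u,n,z -0.7 -0.3 0.3 19.26
-0.07 F u,n,z -0.6 0.6 -0.1 19.76
-0.0685 F u,n,z -1.4 -1.6 -0.6 20.01
-0.067 F u,n,z -0.1 -1.1 -0.2 20.26
-0.0655 F u,n,z -0.4 -0.8 -0.3 20.51
-0.064 F u,n,z 0.2 -2.1 -0.5 20.76
-0.0625 F u,n,z 0.1 -2.3 0.1 21.01
-0.061 F u,n,z -0.8 -5.3 0.3 21.26
-0.0595 F u,n,z -3.2 -12.1 3.2 21.51
wall
```

View pics/wrist5.png

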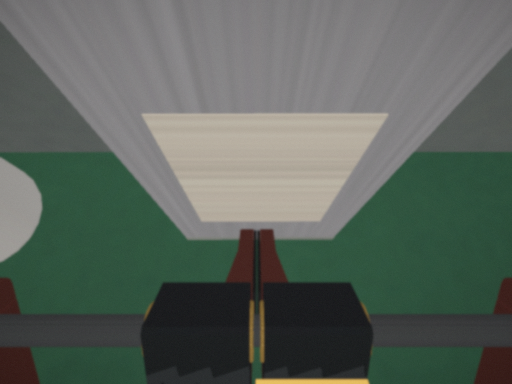

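View pics/scene5.png

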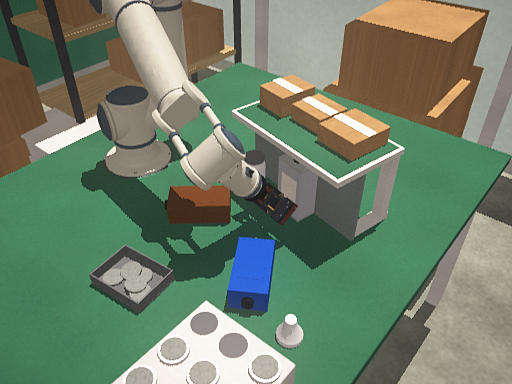

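```bash
cat > ret.py <<'E'
from h import *
from station import r
def go(e,yc,zc,v):
    a=np.radians(e); p,o=pose(e,(yc-.01*np.sin(a),zc-.01*np.cos(a)),1,.019); r.servo_line(p,o,speed=v); return r.sense()
go(50,-.066,.022,.03)
go(55,-.105,.024,.08)
s=go(60,-.20,.17,.15)
c=r.snapshot("wrist"); cv2.imwrite("pics/wrist6.png",c["frame"][:,:,::-1]); pickle.dump(c,open("wrist6.pkl","wb"))
c=r.snapshot("scene"); cv2.imwrite("pics/scene6.png",c["frame"][:,:,::-1]); pickle.dump(c,open("scene6.pkl","wb"))
c=r.snapshot("top"); pickle.dump(c,open("top6.pkl","wb")); cv2.imwrite("pics/top6.png",c["frame"][:,:,::-1])
s=r.sense();print(s["clock"],s["contact_force"].round(2))
E
python3 ret.py
```

```text
23.9667 [-0.13 -0.07 -0.04]
```

View pics/wrist6.png

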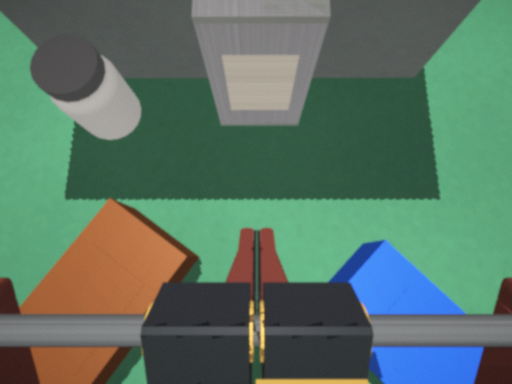

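View pics/scene6.png

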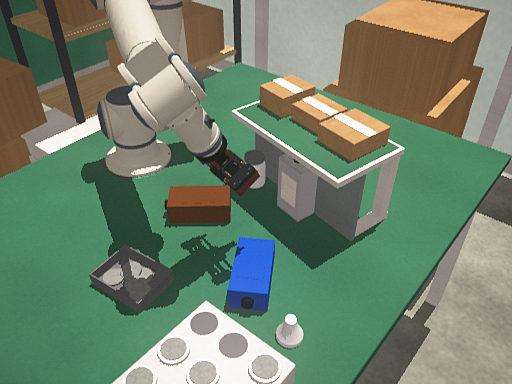

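View pics/top6.png

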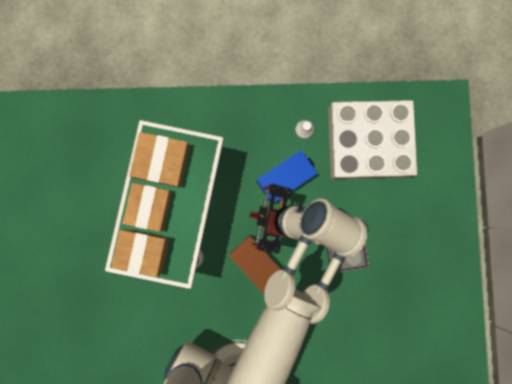

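```bash
python3 - <<'E'
from h import *
w=pickle.load(open("wrist6.pkl","rb"))
for nm,p in dict(hl=(221,126),hr=(299,126),panL=(180,77.5),panR=(400,77)).items(): print(nm,rk(ray(w,*p,0)))
for nm,p in dict(tl=(194,16),tr=(329,16)).items(): print(nm,rk(ray(w,*p,.17)))
from station import r
a=pickle.load(open("top0.pkl","rb"));print(r.sense()["clock"])
r.hand_in()
E
```

```text
hl [-24.7 -63.1   0. ]
hr [ 67.2 -63.1   0. ]
panL [-76.4   0.3   0. ]
panR [191.9   0.8   0. ]
tl [-23.1 -61.5 170. ]
tr [ 64.9 -61.7 170. ]
23.9667
the job is handed in; nothing more can be done
```

The can now stands upright with its broad back against the panel, and I handed the job in at about 24.0 s of the 32 s allowed.

**How it was done:** I pushed with closed fingers on the can's outer bottom edge (the heel). The fingers moved down as the heel dropped, until the can rocked upright by itself. I then tilted the tool and pushed the can low, about 22 mm above the bench, until I felt the panel at about 12 N. The wrist force readings I took stayed below about 13 N.

**Departure from your advice:** The first push met the heel at about 41 mm, above the 15 to 30 mm you suggested. The red and blue lookalike cans were in the way of a flatter tool. The foot did not lift and nothing jammed.

**Last checks, from the wrist camera after backing off:**

| Check | Result |
|---|---|
| Bottom front edge | 63 mm in front of where the panel face was found from the first pictures, the same at both ends |
| Top front edge | 61.5 mm in front of that same line |
| Gap behind the 62 mm deep can | 1 to 2 mm, within the camera's accuracy |
| Force on the tool, clear of everything | about 0 N |

The jar, lamp housing, tray and lookalike cans look unmoved by eye in the final pictures. I did not measure them, and the arm partly hid the tray in the last top view. I found no checks that disagreed.

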